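# Pack the quail eggs and lock the lunch box

## Robot

A 6-joint arm with a two-finger parallel gripper is mounted at the origin on a cart in front of the work surface, level with it; the furniture and walls round the work are solid. World frame = base frame: x ahead of the robot, y to its left, z up, the work surface at z = 0. Lengths are in m, angles in rad, forces in N, time in s.
With the tool pointing down it reaches from about 0.375 to 0.975 m from the base axis. Payload 3.8 kg.
Tool frame: the origin (TCP) lies between the finger pads; the fingertips stand 8 mm ahead of it and the grasp point (between the pads) lies 11 mm behind it (tcp_to_tips is the distance from the TCP to the fingertips, in m); z points along the fingers, y is the line along which they close (so a half turn about z gives the same grasp; the last joint's range is limited). The gripper opens to 85 mm and grips with 20 to 120 N. Pads are 22 mm wide; open, the fingers measure 114 mm over their backs; the gripper's body (76 mm by 85 mm) begins 54 mm behind the grasp point. The pads swing forward as they close: fully open they stand 13 mm farther back than shut.
Start: joints at [1.167, 0.264, 1.604, -0, 1.274, -0.037], TCP at [0.242, 0.63, 0.239] pointing down, gripper open.
Joint ranges: [-2.63, 2.63], [-0.94, 2.18], [0.31, 2.57], [-1.31, 4.45], [0, 2.66], [-2.55, 2.55]. Speed limits (rad/s): [2.57, 2.57, 3.14, 3.14, 3.14, 3.14].

## Interface

Orientations are given as a rotation vector (axis times angle).
In Python, from workcell import * gives the robot as it stands.
- The arm moves only by the tool move_arm, never from a script. Its argument "series" is one flat list of numbers, 7 for each row, row after row: the finger opening in cm, from 0 to 8.54, then the shift along the tool's x, y, z in cm, then the turn, a rotation vector about the tool's x, y, z in degrees. A call has 1 to 5 rows; each row shifts and turns the commanded pose from where the row before left it, along the tool's axes as they then stand; what a row does not reach is not made up. A row lasts 1/8 s, in which the tool goes at most 62.5 mm and 10.7 degrees, less where a joint would pass 70% of its speed; a pose out of reach is approached as far as the arm can. A call is refused whole if a number of a shift passes 6.25 or a number of a turn 10.7, either way. A call with a gripper value outside its range is refused whole. The fingers move at their own pace and stop on an object; "grip_force" is the grip in N (left out, the last holds). Time passes only in rows, so rows that do not move let the fingers close. It gives the time, the measured TCP pose, the force, the opening and the grip force at its end, in the units of the state.
- read_state(): the state, without advancing time (a new reading comes with each control period).
- read_camera(name): name is "side" or "top" or "wrist"; returns the picture (400x640x3 uint8, red, green, blue); there is no depth.
- calibration(name): a dict with "camera_matrix" (3x3 intrinsics, pixels), "rvec" (rotation vector, rad) and "tvec" (3), from world to camera coordinates, as OpenCV has them. Camera axes: x right, y down, z forward; pixel columns grow to the right and rows downward; lengths in m; the calibration is good to about 2 mm. A picture is of the moment at which its call begins: read the wrist's pose just before it. calibration takes no time and is no camera call; for the wrist camera it gives the pose at the moment of the call.
- finish_job(): hands the job in; it is judged then, once.
The state is a dict: "time": time; "q": joint angles; "joint_vel": joint speeds; "joint_torque": joint torques, N m; "tool_pos": TCP position; "tcp_rot": TCP orientation; "wrist_force": force on the tool from outside, world axes, zero at the start; "torque": the same for the moment, N m; "width": opening from 0.0 (shut) to 1.0 (fully open); "grip_force": force on a finger pad.
Only numpy, scipy, OpenCV 4.12 (cv2) and the standard library are available. Lean on these libraries where they do the work, as an engineer would, in place of code of your own. Each camera call takes 0.05 s, during which the arm holds its last target. There are 200 camera calls.

## Task

Finish this lunch box: tip all six quail eggs from the steel cup into the empty bay beside the rice ball and stand the cup back upright on the worktop. Then fold the lid right down until it is shut, and only after that fold the clip on its front edge down flat against the front of the box so that it is locked. Do not knock over the jar or push it or the tongs about.

Things in the scene. Friction and masses are not known exactly. Their poses are not given: they have to be found in the camera images.
- lunch_box: white lunch box, 126 (x) x 196 (y) x 60 mm high, 1.1 kg, not fastened, walls 4 mm. Origin: centre of underside; x from the front (clip side, facing the robot) to the back (hinge side), y left, z up. A partition (3 mm thick, top 48 mm up) at y = +20 mm divides it: the left bay holds the rice ball, the right bay (y -94 to +18, x -59 to +59 mm) is empty
- egg_bay (a point): centre of the floor of the empty right bay (118 x 112 mm, walls 54 mm above this floor), at x 0, y -37.5, z 6 mm in the box's frame; axes as the box
- lid (a joint): grey lid, 130 x 198 mm, 7 mm thick, hinged along the back top edge of the box: 0 shut flat on the rim, 1.57 upright, grows as it opens (at most 1.8); it stays where it is left (about 0.13 N m of friction)
- lid_hinge (a point): middle of the lid's hinge line, 67 mm behind the box's centre and 61 mm up; y runs along the hinge. x points from the lid's front edge to the hinge and z out of its upper (outer) face; it turns with the lid
- lid_edge (a point): middle of the lid's front edge, on its outer face, 132 mm from the hinge line; axes turn with the lid as lid_hinge's do
- clip (a joint): white clip, 70 mm wide, 34 long, 5 thick, hinged at the middle of the lid's front edge (hinge line, with the lid shut: 71.5 mm in front of the box's centre, 64 mm above its underside). 0: locked, hanging flat along the front wall (lid shut); 1.57: straight out in the plane of the lid; at most 2.0; stays where left (0.02 N m)
- clip_tip (a point): middle of the clip's free edge, 34 mm from the clip's hinge line
- cup: round steel cup, 75 mm high, open at the top, outer diameter 57 mm at the foot and 69 mm at the rim, wall 2.5 mm, about 0.12 kg; origin: centre of its underside, z up along its axis
- egg0: peeled boiled quail egg, slippery, 23 mm thick and 28 mm long, 11 g, origin at its middle; at first in the cup
- egg1: peeled boiled quail egg, slippery, 23 mm thick and 28 mm long, 11 g, origin at its middle; at first in the cup
- egg2: peeled boiled quail egg, slippery, 23 mm thick and 28 mm long, 11 g, origin at its middle; at first in the cup
- egg3: peeled boiled quail egg, slippery, 23 mm thick and 28 mm long, 11 g, origin at its middle; at first in the cup
- egg4: peeled boiled quail egg, slippery, 23 mm thick and 28 mm long, 11 g, origin at its middle; at first in the cup
- egg5: peeled boiled quail egg, slippery, 23 mm thick and 28 mm long, 11 g, origin at its middle; at first in the cup
- rice_ball: triangular rice ball with a dark band, about 97 x 68 x 25 mm, lying in the box's left bay, origin under its middle
- sesame_jar: bystander: glass jar with a grey lid, diameter 54, 85 mm high, right of the box's rear; origin under its centre
- tongs: bystander: steel tongs 90 x 152 x 13 mm lying at the front left; origin under the middle

How it is judged:
By the outcome, as a careful person would: the job done as asked, in the order asked, and still so for the second after the job is handed in, with the robot touching nothing.
It also fails if it takes over 72 s, if anything falls off the work surface, if the arm or the gripper's body presses on something with over 40 N, if the wrist force passes 120 N, or if a joint passes its speed limit or range.

## Working session

There is one attempt and no reset: what is moved stays moved. The work goes in short steps, Python scripts to look and compute and a tool call to move; the robot and the scene stay as the last step left them, time stands still between calls to the robot, and variables do not carry over. Pictures are saved under pics/ and viewed, at most 10 in all, crops included, and the job is handed in when it is done.

Besides the shell and the picture viewer there is one more tool, called after "Request:" as name(argument=value, ...) on one line, values as JSON. move_arm: Moves the arm, as the interface text tells. Its arguments: {"type":"object","properties":{"series":{"type":"array"},"grip_force":{"type":"number"}},"required":["series"]}

```bash
mkdir -p pics; ls; python3 - <<'E'
from workcell import *
import cv2,numpy as np
s=read_state();print({k:np.round(v,3) for k,v in s.items()})
for n in("top","side"):
    c=calibration(n);print(n,{k:np.round(v,4).tolist() for k,v in c.items()})
    cv2.imwrite(f"pics/{n}0.png",read_camera(n)[:,:,::-1])
E
```

```text
pics
{'time': np.float64(0.0), 'q': array([ 1.167,  0.265,  1.605,  0.   ,  1.274, -0.037]), 'joint_vel': array([ 0.002, -0.002, -0.001,  0.   , -0.   , -0.001]), 'joint_torque': array([ 2.0000e-03, -5.1509e+01, -3.6733e+01,  0.0000e+00,  1.2000e-02,
       -0.0000e+00]), 'tool_pos': array([0.242, 0.629, 0.238]), 'tcp_rot': array([-5.730e-01, -3.088e+00,  3.000e-03]), 'wrist_force': array([ 0.323, -0.602, -0.601]), 'torque': array([ 0.009, -0.015, -0.024]), 'grip_force': np.float64(0.0), 'width': np.float64(0.999)}
top {'camera_matrix': [[433.6182, 0.0, 324.5613], [0.0, 433.6182, 201.5601], [0.0, 0.0, 1.0]], 'rvec': [2.1529, -2.0997, 0.2261], 'tvec': [-0.0193, 0.5443, 1.2134]}
side {'camera_matrix': [[438.6675, 0.0, 318.6349], [0.0, 438.6675, 196.6448], [0.0, 0.0, 1.0]], 'rvec': [0.0553, -2.5511, 1.7429], 'tvec': [0.5659, 0.0831, 1.0448]}
```

View pics/top0.png

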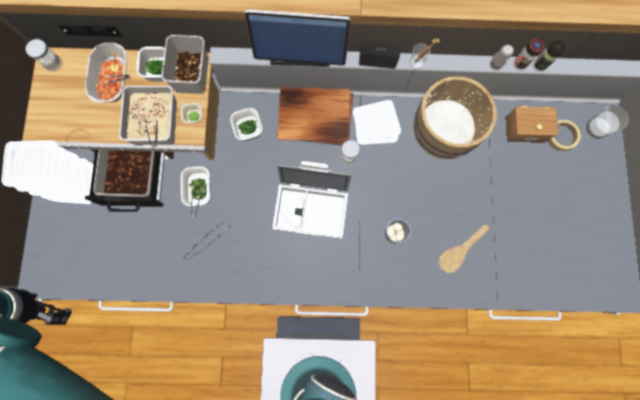

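View pics/side0.png

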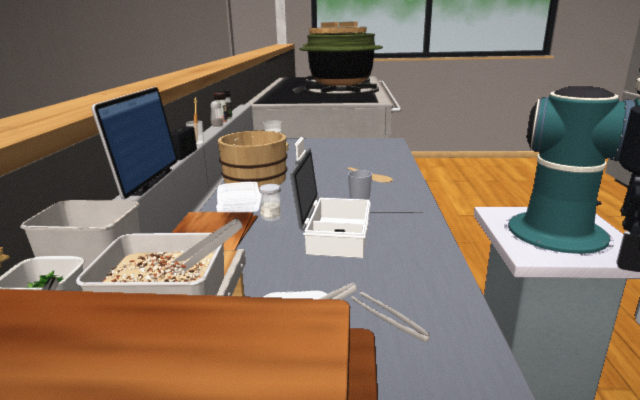

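Top view: box at about (312,211), lid near upright behind it with the clip at (313,166), cup at (397,231), jar at (350,150), tongs at (207,240). The side view shows the lid at about (305,188) leaning slightly back, and the cup at (360,185). Next I need sharper crops for corner pixels.

```bash
python3 - <<'E'
import cv2,numpy as np
a=cv2.imread("pics/top0.png")[152:248,262:418]
b=cv2.imread("pics/side0.png")[140:262,280:380]
A=cv2.resize(a,None,fx=5,fy=5,interpolation=cv2.INTER_CUBIC)
for i in range(0,156,10): cv2.putText(A,str(262+i),(i*5,8),0,.35,(0,0,255),1);cv2.line(A,(i*5,10),(i*5,16),(0,0,255),1)
for i in range(0,96,10): cv2.putText(A,str(152+i),(0,i*5+4),0,.35,(0,0,255),1)
cv2.imwrite("pics/topc.png",A)
B=cv2.resize(b,None,fx=4.8,fy=4.8,interpolation=cv2.INTER_CUBIC)
for i in range(0,100,10): cv2.putText(B,str(280+i),(int(i*4.8),8),0,.35,(0,0,255),1)
for i in range(0,122,10): cv2.putText(B,str(140+i),(0,int(i*4.8)+4),0,.35,(0,0,255),1)
cv2.imwrite("pics/sidec.png",B)
E
```

```text
(no output)
```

View pics/topc.png

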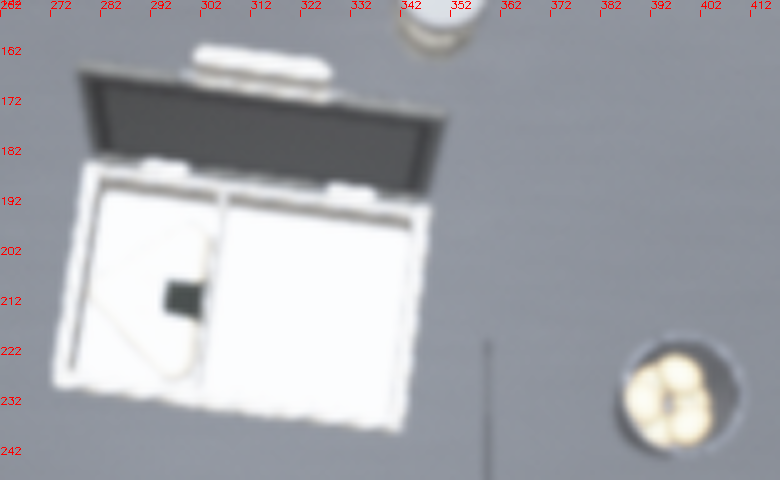

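View pics/sidec.png

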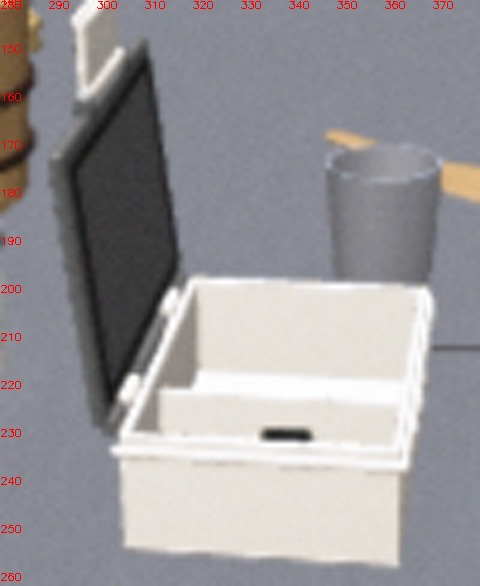

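The crops give the rim corners in the top view: (273,229.4), (342.4,238.2), (348.4,193.2), (279.6,184.6). Lid upper corners are at (278,165.6) and (351.2,175.4), and the cup rim centre at (397.6,231.2) with five eggs visible. In the side view the lid's top corners are at (291.5,173.3) and (310.2,148.8), and the cup rim centre at (360,173.8).

```bash
cat > h.py <<'E'
from workcell import *
import cv2,numpy as np
from scipy.optimize import least_squares
from scipy.spatial.transform import Rotation as R
def proj(n,P,c=None):
    c=c or calibration(n)
    return cv2.projectPoints(np.float64(P).reshape(-1,3),np.float64(c["rvec"]),np.float64(c["tvec"]),np.float64(c["camera_matrix"]),None)[0][:,0]
def b2w(p,P):  # p=x,y,yaw
    return R.from_euler('z',p[2]).apply(np.float64(P))+[p[0],p[1],0]
def lidpt(a,r,y,h): # r from hinge toward front, h out of outer face; hinge angle a
    return [-r*np.cos(a)+h*np.sin(a)+.067, y, .061+r*np.sin(a)+h*np.cos(a)]
E
python3 - <<'E'
from h import *
ct,cs=calibration("top"),calibration("side")
top=np.array([[273,229.4],[342.4,238.2],[348.4,193.2],[279.6,184.6]])
rim=[[-.063,.098,.06],[-.063,-.098,.06],[.063,-.098,.06],[.063,.098,.06]]
sidep=np.array([[364.8,237.1],[370.2,200.4],[320.2,197.9],[303.5,233.8],[363.1,257.9],[305.8,254.2]])
sp=rim+[[-.063,.098,0],[.063,.098,0]]
f=lambda p:np.r_[(proj("top",b2w(p,rim),ct)-top).ravel(),(proj("side",b2w(p,sp),cs)-sidep).ravel()]
r=least_squares(f,[.55,0,0.0],x_scale=[.1,.1,.1],loss='soft_l1');p=r.x;print("box",p.round(4),f(p).reshape(-1,2).round(1).tolist())
lt=np.array([[278,165.6],[351.2,175.4]]);ls=np.array([[291.5,173.3],[310.2,148.8]])
for h in(0,.007):
    g=lambda a:(np.r_[proj("top",b2w(p,[lidpt(a[0],.132,.099,h-.0035),lidpt(a[0],.132,-.099,h-.0035)]),ct)-lt,proj("side",b2w(p,[lidpt(a[0],.132,.099,h-.0035),lidpt(a[0],.132,-.099,h-.0035)]),cs)-ls]).ravel()
    q=least_squares(g,[1.6]);print("lid",q.x,q.fun.round(1))
k=lambda c:np.r_[(proj("top",[c[0],c[1],.075],ct)-[397.6,231.2])[0],(proj("side",[c[0],c[1],.075],cs)-[360,173.8])[0]]
q=least_squares(k,[.5,-.2]);print("cup",q.x.round(4),q.fun.round(1))
print("bay",b2w(p,[[0,-.0375,.006]]).round(4))
k=lambda c:(proj("top",[c[0],c[1],.085],ct)-[350,147])[0]
q=least_squares(k,[.5,-.2]);print("jar",q.x.round(4))
k=lambda c:(proj("top",[c[0],c[1],0],ct)-[207,240])[0]
q=least_squares(k,[.5,-.2]);print("tongs",q.x.round(4))
# clip: tip corners seen in top
a=1.7
for ca in np.arange(0,2.1,.3):
    # clip hinge at box coords (-.0715,.064) shut -> r=.1385,h=.003 ; direction: pi/2 -> along +r, 0 -> -h
    t=lidpt(a,.1385+.034*np.sin(ca),.035,.003-.034*np.cos(ca))
    print(round(ca,1),proj("top",b2w(p,[t]),ct).round(1),proj("side",b2w(p,[t]),cs).round(1))
s=read_state();print(R.from_rotvec(s["tcp_rot"]).as_matrix().round(3))
E
```

```text
box [ 0.514   0.0351 -0.1124] [[0.3, -1.5], [-1.3, -0.9], [-1.8, 1.4], [0.5, 0.9], [-1.0, -3.5], [-0.5, -1.0], [0.0, -0.6], [1.5, -3.4], [0.2, 0.8], [0.1, 0.8]]
lid [1.74581989] [-1.  -0.3  0.3  0.2  0.  -1.4 -0.5 -1.8]
lid [1.69280202] [-1.  -0.3  0.3  0.2  0.  -1.4 -0.5 -1.8]
cup [ 0.4601 -0.2148] [-0.  -0.   0.  -0.1]
bay [[ 0.5098 -0.0022  0.006 ]]
jar [ 0.7029 -0.0758]
tongs [0.4291 0.341 ]
0.0 [[299.1 179.5]] [[312.6 158.5]]
0.3 [[299.1 177.5]] [[311.2 154.1]]
0.6 [[299.3 174.6]] [[308.6 150.2]]
0.9 [[299.7 171. ]] [[304.9 147.2]]
1.2 [[300.2 167.1]] [[300.6 145.3]]
1.5 [[300.7 163.2]] [[295.9 144.8]]
1.8 [[301.3 159.7]] [[291.5 145.6]]
2.1 [[301.9 156.9]] [[287.6 147.8]]
[[-0.933  0.359 -0.001]
 [ 0.359  0.933 -0.002]
 [ 0.    -0.002 -1.   ]]
```

```bash
cat >> h.py <<'E'
def rows(T0,T1,N):
    """equal rows (cm, deg) taking pose T0=(p,R) to T1"""
    Rr=T0[1].inv()*T1[1]; t=T0[1].inv().apply(np.array(T1[0])-T0[0]); w=Rr.as_rotvec()/N
    M=sum(R.from_rotvec(w*k).as_matrix() for k in range(N)); s=np.linalg.solve(M,t)
    return np.round(s*100,2).tolist()+np.round(np.degrees(w),2).tolist()
def cur():
    s=read_state(); return s["tool_pos"],R.from_rotvec(s["tcp_rot"])
def rot(yaz,pitch,roll=0): # y_tool horizontal at azimuth yaz; z_tool to its left, pitched down; pitch=90: tool down
    y=np.array([np.cos(yaz),np.sin(yaz),0]); l=np.array([-y[1],y[0],0]); z=l*np.cos(pitch)-np.array([0,0,np.sin(pitch)])
    return R.from_matrix(np.c_[np.cross(y,z),y,z])*R.from_rotvec([0,0,roll])
def show():
    s=read_state(); print("t",round(float(s["time"]),2),"p",np.round(s["tool_pos"],4),"q",np.round(s["q"],2),"F",np.round(s["wrist_force"],1),"w",round(float(s["width"]),3),"g",round(float(s["grip_force"]),1));print(R.from_rotvec(s["tcp_rot"]).as_matrix().round(3).tolist())
E
python3 - <<'E'
from h import *
T0=cur();T1=([.45,-.38,.25],rot(-.45,np.pi/2));print(T1[1].as_matrix().round(2).tolist(),rows(T0,T1,20))
E
```

```text
[[0.43, 0.9, 0.0], [0.9, -0.43, 0.0], [0.0, 0.0, -1.0]] [-5.66, -1.24, -0.06, -0.0, 0.0, 4.74]
```

Request:
move_arm(series=[8.54,-5.6,-1.2,-2.4,0,0,4.7,8.54,-5.6,-1.2,-2.4,0,0,4.7,8.54,-5.6,-1.2,-2.4,0,0,4.7,8.54,-5.6,-1.2,-2.4,0,0,4.7,8.54,-5.6,-1.2,-2.4,0,0,4.7])

```text
time: 0.72
tool_pos: [0.4528, 0.4363, 0.3593]
tcp_rot: [-1.194, -2.906, 0.001]
wrist_force: [-0.7, 1.2, 0.2]
width: 1.002
grip_force: 0.0
```

Request:
move_arm(series=[8.54,-5.7,-1.2,0,0,0,4.7,8.54,-5.7,-1.2,0,0,0,4.7,8.54,-5.7,-1.2,0,0,0,4.7,8.54,-5.7,-1.2,0,0,0,4.7,8.54,-5.7,-1.2,0,0,0,4.7])

```text
time: 1.35
tool_pos: [0.5706, 0.1721, 0.3585]
tcp_rot: [-1.76, -2.601, 0.001]
wrist_force: [1.0, 0.1, 0.2]
width: 0.998
grip_force: 0.0
```

Request:
move_arm(series=[8.54,-5.7,-1.2,0,0,0,4.7,8.54,-5.7,-1.2,0,0,0,4.7,8.54,-5.7,-1.2,0,0,0,4.7,8.54,-5.7,-1.2,0,0,0,4.7,8.54,-5.7,-1.2,0,0,0,4.7])

```text
time: 1.98
tool_pos: [0.5733, -0.1171, 0.3585]
tcp_rot: [-2.253, -2.188, 0.001]
wrist_force: [0.3, 0.2, -0.2]
width: 1.003
grip_force: 0.0
```

Request:
move_arm(series=[8.54,-5.7,-1.2,0,0,0,4.7,8.54,-5.7,-1.2,0,0,0,4.7,8.54,-5.7,-1.2,0,0,0,4.7,8.54,-5.7,-1.2,0,0,0,4.7,8.54,-5.7,-1.2,0,0,0,4.7])

```text
time: 2.6
tool_pos: [0.4606, -0.3834, 0.3585]
tcp_rot: [-2.651, -1.684, 0.0]
wrist_force: [0.6, 0.1, 0.4]
width: 1.0
grip_force: 0.0
```

```bash
python3 - <<'E'
from h import *
show()
Rt=rot(-.112,np.radians(20));z=Rt.apply([0,0,1]);G=np.array([.4601,-.2148,.046])
pre=G+(.011-.13)*z; T0=cur(); print(pre,Rt.as_matrix().round(3).tolist())
mid=(pre+[0,0,.1],Rt);print("B",rows(T0,mid,9),"C",rows(mid,(pre,Rt),3))
E
```

```text
t 2.6 p [ 0.4606 -0.3834  0.3585] q [-0.74  0.07  1.61  0.    1.46 -0.3 ] F [0.6 0.1 0.4] w 1.0 g 0.0
[[0.425, 0.905, -0.001], [0.905, -0.425, 0.001], [0.0, -0.001, -1.0]]
[ 0.44760194 -0.3259228   0.0867004 ] [[0.038, 0.994, 0.105], [0.34, -0.112, 0.934], [0.94, 0.0, -0.342]]
B [-0.53, -0.19, 2.06, 1.27, 7.7, -1.82] C [-3.13, 0.0, 1.14, 0.0, 0.0, 0.0]
```

Request:
move_arm(series=[8.54,-0.5,-0.2,2.1,1.3,7.7,-1.8,8.54,-0.5,-0.2,2.1,1.3,7.7,-1.8,8.54,-0.5,-0.2,2.1,1.3,7.7,-1.8,8.54,-0.5,-0.2,2.1,1.3,7.7,-1.8,8.54,-0.5,-0.2,2.1,1.3,7.7,-1.8])

```text
time: 3.22
tool_pos: [0.4493, -0.3736, 0.2531]
tcp_rot: [-2.071, -1.57, -0.688]
wrist_force: [-0.4, 0.8, -0.3]
width: 1.002
grip_force: 0.0
```

Request:
move_arm(series=[8.54,-0.5,-0.2,2.1,1.3,7.7,-1.8,8.54,-0.5,-0.2,2.1,1.3,7.7,-1.8,8.54,-0.5,-0.2,2.1,1.3,7.7,-1.8,8.54,-0.5,-0.2,2.1,1.3,7.7,-1.8])

```text
time: 3.72
tool_pos: [0.4484, -0.3204, 0.1852]
tcp_rot: [-1.553, -1.388, -1.088]
wrist_force: [0.4, 0.2, -0.5]
width: 1.003
grip_force: 0.0
```

```bash
python3 - <<'E'
from h import *
show()
Rt=rot(-.112,np.radians(20));z=Rt.apply([0,0,1]);G=np.array([.4601,-.2148,.046])
pre=G+(.011-.13)*z; T0=cur(); print(pre);print("C",rows(T0,(pre,Rt),3))
cv2.imwrite("pics/w1.png",read_camera("wrist")[:,:,::-1])
print(proj("wrist",[[.4601,-.2148,0],[.4601,-.2148,.075]]))
E
```

```text
t 3.73 p [ 0.4484 -0.3204  0.1852] q [-1.03  0.67  1.57  0.66  1.96 -1.03] F [ 0.4  0.2 -0.5] w 1.003 g 0.0
[[0.041, 0.994, 0.101], [0.335, -0.109, 0.936], [0.941, -0.004, -0.338]]
[ 0.44760194 -0.3259228   0.0867004 ]
C [-3.15, 0.0, 0.94, -0.08, -0.08, -0.06]
[[323.57388146 296.49954458]
 [323.22546465 253.59011366]]
```

View pics/w1.png

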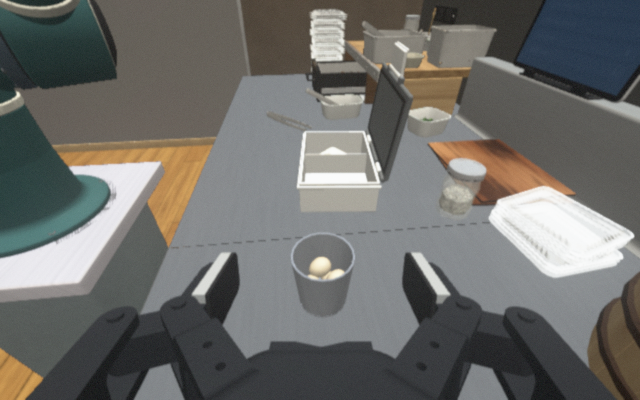

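The wrist view shows the cup centred between the open fingers, rim centre at (324,256) against a predicted (323,254). The position is confirmed, so I'm going in.

Request:
move_arm(series=[8.54,-3.15,0,0.95,0,0,0,8.54,-3.15,0,0.95,0,0,0,8.54,-3.15,0,0.95,0,0,0,8.54,0,0,3.2,0,0,0,8.54,0,0,3.2,0,0,0])

```text
time: 4.4
tool_pos: [0.4541, -0.266, 0.065]
tcp_rot: [-1.559, -1.391, -1.084]
wrist_force: [1.3, 0.2, 0.4]
width: 0.998
grip_force: 0.0
```

Request:
move_arm(series=[8.54,0,0,3.2,0,0,0,8.54,0,0,2.4,0,0,0,8.54,0,0,1.0,0,0,0,8.54,0,0,0,0,0,0])

```text
time: 4.9
tool_pos: [0.4608, -0.2042, 0.0433]
tcp_rot: [-1.556, -1.391, -1.084]
wrist_force: [0.8, 0.9, 1.0]
width: 1.0
grip_force: 0.0
```

```bash
python3 - <<'E'
from h import *
show()
Rt=rot(-.112,np.radians(20));z=Rt.apply([0,0,1]);G=np.array([.4601,-.2148,.046]);print(G+.011*z)
E
```

```text
t 4.9 p [ 0.4608 -0.2042  0.0433] q [-0.92  0.75  1.78  0.71  1.68 -1.16] F [0.8 0.9 1. ] w 1.0 g 0.0
[[0.042, 0.994, 0.1], [0.34, -0.108, 0.934], [0.94, -0.005, -0.342]]
[ 0.46125528 -0.20452814  0.04223778]
```

Positioned within about 1 mm. Closing.

Request:
move_arm(series=[5.5,0,0,0,0,0,0,5.5,0,0,0,0,0,0,5.5,0,0,0,0,0,0,5.5,0,0,0,0,0,0,5.5,0,0,0,0,0,0], grip_force=45)

```text
time: 5.52
tool_pos: [0.4613, -0.2053, 0.044]
tcp_rot: [-1.557, -1.392, -1.087]
wrist_force: [1.0, -3.2, 5.4]
width: 0.755
grip_force: 49.1
```

```bash
python3 - <<'E'
from h import *
show()
p=[.514,.0351,-.1124]
Rt=rot(-.112,np.radians(20));z=Rt.apply([0,0,1])
g=b2w(p,[[-.045,-.0375,.14]])[0]; P=g+.011*z
T0=cur();up=(np.array(T0[0])+[-.015,0,.11],Rt)
print(P,"up",rows(T0,up,3),"over",rows(up,(P,Rt),5))
E
```

```text
t 5.53 p [ 0.4613 -0.2053  0.044 ] q [-0.92  0.75  1.78  0.71  1.68 -1.16] F [ 1.  -3.2  5.4] w 0.755 g 49.1
[[0.04, 0.994, 0.102], [0.34, -0.11, 0.934], [0.94, -0.003, -0.342]]
[0.46623311 0.01315585 0.13623778] up [3.43, -0.5, -1.31, -0.06, 0.0, -0.04] over [1.17, -0.09, 4.24, 0.0, 0.0, 0.0]
```

Request:
move_arm(series=[5.5,1.7,-0.3,-0.6,0,0,0,5.5,3.4,-0.5,-1.3,0,0,0,5.5,3.4,-0.5,-1.3,0,0,0,5.5,1.8,-0.2,-0.7,0,0,0,5.5,0.5,0,2,0,0,0])

```text
time: 6.15
tool_pos: [0.4491, -0.1849, 0.1521]
tcp_rot: [-1.56, -1.395, -1.086]
wrist_force: [-0.1, 0.6, -1.6]
width: 0.753
grip_force: 49.5
```

Request:
move_arm(series=[5.5,1.2,0,4.2,0,0,0,5.5,1.2,0,4.2,0,0,0,5.5,1.2,0,4.2,0,0,0,5.5,1.2,0,4.2,0,0,0,5.5,0.5,0,2.2,0,0,0])

```text
time: 6.78
tool_pos: [0.4677, 0.0153, 0.1345]
tcp_rot: [-1.555, -1.389, -1.081]
wrist_force: [-1.0, 0.3, -2.2]
width: 0.756
grip_force: 49.8
```

```bash
python3 - <<'E'
from h import *
show()
a=read_camera("wrist");b=read_camera("side")[120:270,260:460]
cv2.imwrite("pics/w2.png",np.hstack([cv2.resize(a,(480,300)),cv2.resize(b,(320,240))[ :,:].repeat(1,0) if 0 else cv2.copyMakeBorder(cv2.resize(b,(320,240)),0,60,0,0,0)])[:,:,::-1])
E
```

```text
t 6.78 p [0.4677 0.0153 0.1345] q [-0.65  0.42  2.12  0.93  1.57 -1.06] F [-1.   0.3 -2.2] w 0.756 g 49.8
[[0.045, 0.994, 0.097], [0.338, -0.106, 0.935], [0.94, -0.009, -0.341]]
```

View pics/w2.png

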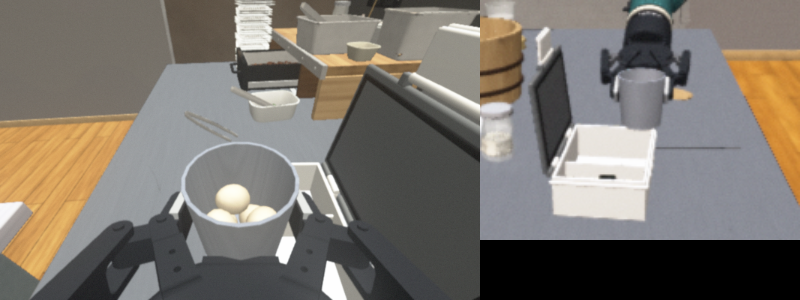

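The cup is held over the front of the right bay (wrist view rim at (240,190), eggs inside), and the box hasn't moved. Pouring by rolling about the tool axis.

Request:
move_arm(series=[5.5,0,0,0.3,0,0,9,5.5,0,0,0.3,0,0,9,5.5,0,0,0.3,0,0,9,5.5,0,0,0.3,0,0,9,5.5,0,0,0.3,0,0,7])

```text
time: 7.5
tool_pos: [0.4715, 0.0247, 0.1304]
tcp_rot: [-1.85, -0.678, -0.611]
wrist_force: [0.6, -0.4, -1.4]
width: 0.757
grip_force: 50.1
```

Request:
move_arm(series=[5.5,0,0,0,0,0,5,5.5,0,0,0,0,0,5,5.5,0,0,0,0,0,5,5.5,0,0,0,0,0,5,5.5,0,0,0,0,0,5])

```text
time: 8.12
tool_pos: [0.4715, 0.0246, 0.1304]
tcp_rot: [-1.917, -0.258, -0.325]
wrist_force: [-0.1, 0.7, -2.0]
width: 0.759
grip_force: 50.0
```

Request:
move_arm(series=[5.5,0,0,0,0,0,5,5.5,0,0,0,0,0,5,5.5,0,0,0,0,0,5,5.5,0,0,0,0,0,5,5.5,0,0,0,0,0,5])

```text
time: 8.75
tool_pos: [0.4715, 0.0247, 0.1304]
tcp_rot: [-1.914, 0.162, -0.032]
wrist_force: [0.4, -0.4, -1.5]
width: 0.756
grip_force: 50.0
```

Request:
move_arm(series=[5.5,0,0,0,0,0,8,5.5,0,0,0,0,0,8,5.5,0,0,0,0,0,8,5.5,0,0,0,0,0,8,5.5,0,0,0,0,0,8])

```text
time: 9.38
tool_pos: [0.4716, 0.0247, 0.1306]
tcp_rot: [-1.764, 0.818, 0.436]
wrist_force: [0.4, -0.1, -0.9]
width: 0.756
grip_force: 50.0
```

Request:
move_arm(series=[5.5,0,0,0,0,0,0,5.5,0,0,0,0,0,0,5.5,0,0,0,0,0,0,5.5,0,0,0,0,0,0,5.5,0,0,0,0,0,0])

```text
time: 10.0
tool_pos: [0.4712, 0.0257, 0.131]
tcp_rot: [-1.766, 0.813, 0.434]
wrist_force: [-0.0, 0.2, -0.5]
width: 0.754
grip_force: 50.0
```

```bash
python3 - <<'E'
from h import *
show()
a=read_camera("wrist");b=read_camera("top")[150:250,260:420]
cv2.imwrite("pics/w3.png",np.hstack([cv2.resize(a,(400,250)),cv2.resize(b,(400,250))])[:,:,::-1])
E
```

```text
t 10.0 p [0.4712 0.0257 0.131 ] q [-0.64  0.42  2.13  0.95  1.55  1.26] F [-0.   0.2 -0.5] w 0.754 g 50.0
[[0.699, -0.708, 0.1], [-0.311, -0.174, 0.934], [-0.644, -0.684, -0.342]]
```

View pics/w3.png

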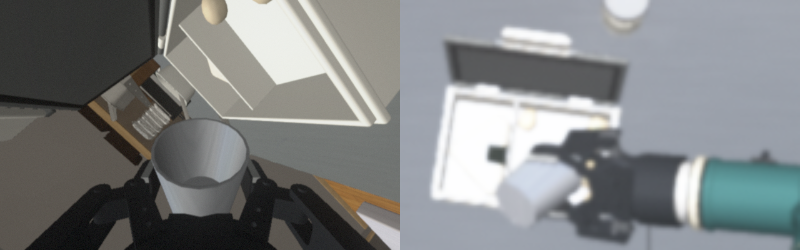

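The cup is seen empty in the wrist view (200,160), with eggs in the bay at (215,10) and (525,118). The wrist load dropped by about the eggs' weight. Now rolling back.

Request:
move_arm(series=[5.5,0,0,0,0,0,-10,5.5,0,0,0,0,0,-10,5.5,0,0,0,0,0,-10,5.5,0,0,0,0,0,-10,5.5,0,0,0,0,0,-10])

```text
time: 10.72
tool_pos: [0.4712, 0.0257, 0.131]
tcp_rot: [-1.923, -0.015, -0.155]
wrist_force: [0.2, -0.0, -1.2]
width: 0.757
grip_force: 50.1
```

Request:
move_arm(series=[5.5,0,0,0,0,0,-10,5.5,0,0,0,0,0,-10,5.5,0,0,0,0,0,-10,5.5,0,0,0,0,0,-10,5.5,0,0,0,0,0,-10])

```text
time: 11.35
tool_pos: [0.4712, 0.0257, 0.131]
tcp_rot: [-1.798, -0.856, -0.73]
wrist_force: [0.0, 0.2, -1.9]
width: 0.758
grip_force: 50.0
```

Request:
move_arm(series=[5.5,0,0,-0.3,0,0,-10,5.5,0,0,-0.3,0,0,-10,5.5,0,0,-0.3,0,0,-10,5.5,0,0,-0.3,0,0,-3,5.5,0,0,-0.3,0,0,0])

```text
time: 11.98
tool_pos: [0.4697, 0.0116, 0.1362]
tcp_rot: [-1.557, -1.39, -1.085]
wrist_force: [-0.2, 0.2, -1.3]
width: 0.753
grip_force: 50.0
```

```bash
python3 - <<'E'
from h import *
show()
T0=cur();G=np.array([.4613,-.2053,.0445]);Rt=R.from_rotvec([-1.557,-1.392,-1.087])
up=(G+[-.005,0,.1],Rt); print("over",rows(T0,up,5),"dn",rows(up,(G,Rt),4))
E
```

```text
t 11.97 p [0.4697 0.0116 0.1362] q [-0.66  0.42  2.11  0.93  1.57 -1.06] F [-0.2  0.2 -1.3] w 0.753 g 50.0
[[0.042, 0.994, 0.101], [0.339, -0.109, 0.934], [0.94, -0.005, -0.342]]
over [-1.33, 0.21, -4.14, -0.02, -0.0, -0.02] dn [-2.34, 0.13, 0.87, 0.0, 0.0, 0.0]
```

Request:
move_arm(series=[5.5,-1.3,0.2,-4.1,0,0,0,5.5,-1.3,0.2,-4.1,0,0,0,5.5,-1.3,0.2,-4.1,0,0,0,5.5,-1.3,0.2,-4.1,0,0,0,5.5,-1.3,0.2,-4.1,0,0,0])

```text
time: 12.6
tool_pos: [0.4561, -0.2044, 0.1451]
tcp_rot: [-1.557, -1.389, -1.084]
wrist_force: [0.1, 0.5, -1.6]
width: 0.754
grip_force: 50.3
```

Request:
move_arm(series=[5.5,-2.3,0.1,0.9,0,0,0,5.5,-2.3,0.1,0.9,0,0,0,5.5,-2.3,0.1,0.9,0,0,0,5.5,-1.6,0.1,0.6,0,0,0,5.5,0,0,0,0,0,0])

```text
time: 13.22
tool_pos: [0.4594, -0.2001, 0.0526]
tcp_rot: [-1.555, -1.387, -1.084]
wrist_force: [0.1, -0.2, -0.9]
width: 0.753
grip_force: 50.3
```

```bash
python3 - <<'E'
from h import *
show()
E
```

```text
t 13.22 p [ 0.4594 -0.2001  0.0526] q [-0.92  0.74  1.79  0.71  1.69 -1.15] F [ 0.1 -0.2 -0.9] w 0.753 g 50.3
[[0.044, 0.994, 0.099], [0.337, -0.108, 0.935], [0.941, -0.008, -0.339]]
```

Request:
move_arm(series=[5.5,-0.4,0,0.15,0,0,0,5.5,-0.3,0,0.1,0,0,0,5.5,-0.1,0,0,0,0,0,5.5,0,0,0,0,0,0])

```text
time: 13.72
tool_pos: [0.4601, -0.202, 0.0458]
tcp_rot: [-1.557, -1.391, -1.085]
wrist_force: [-0.1, 0.3, -0.4]
width: 0.755
grip_force: 50.3
```

Request:
move_arm(series=[5.5,-0.1,0,0,0,0,0,5.5,-0.1,0,0,0,0,0,5.5,0,0,0,0,0,0])

```text
time: 14.1
tool_pos: [0.46, -0.2025, 0.0439]
tcp_rot: [-1.556, -1.39, -1.086]
wrist_force: [0.8, -0.5, 0.5]
width: 0.749
grip_force: 50.3
```

Cup is standing on the table. Release and back off.

Request:
move_arm(series=[8.5,0,0,0,0,0,0,8.5,0,0,0,0,0,0,8.5,0,0,0,0,0,0,8.5,0,0,0,0,0,0,8.5,0,0,-1,0,0,0])

```text
time: 14.72
tool_pos: [0.4585, -0.2115, 0.047]
tcp_rot: [-1.555, -1.39, -1.084]
wrist_force: [0.4, -0.2, -0.0]
width: 0.998
grip_force: 0.0
```

Request:
move_arm(series=[8.5,0,0,-3,0,0,0,8.5,0,0,-5,0,0,0,8.5,0,0,-5,0,0,0,3,5,0,-2,0,0,0,0,5,0,0,0,0,0])

```text
time: 15.35
tool_pos: [0.4478, -0.3204, 0.1936]
tcp_rot: [-1.559, -1.39, -1.087]
wrist_force: [0.8, -0.3, 0.4]
width: 0.593
grip_force: 0.0
```

```bash
cat >> h.py <<'E'
BOX=[.514,.0351,-.1124]
DN=rot(-.1124,np.pi/2)   # tool (x,y,z) = box (y,x,-z)
E
python3 - <<'E'
from h import *
show()
T0=cur();A=([.55,-.15,.36],DN);B=(b2w(BOX,[[.135,.08,.36]])[0],DN);C=(b2w(BOX,[[.135,.08,.17]])[0],DN)
print("A",rows(T0,A,7),"B",rows(A,B,6),"C",rows(B,C,4),B[0])
cv2.imwrite("pics/w4.png",cv2.resize(read_camera("top")[145:255,255:425],None,fx=4.7,fy=4.7,interpolation=2)[:,:,::-1])
E
```

```text
t 15.35 p [ 0.4478 -0.3204  0.1936] q [-1.03  0.66  1.57  0.66  1.96 -1.02] F [ 0.8 -0.3  0.4] w 0.593 g 0.0
[[0.042, 0.994, 0.103], [0.34, -0.111, 0.934], [0.939, -0.004, -0.343]]
A [3.73, 1.17, -0.17, -0.03, -10.0, -0.01] B [4.33, 1.31, 0.0, 0.0, 0.0, 0.0] C [-0.0, -0.0, 4.75, 0.0, 0.0, 0.0] [0.6571212  0.09945311 0.36      ]
```

View pics/w4.png

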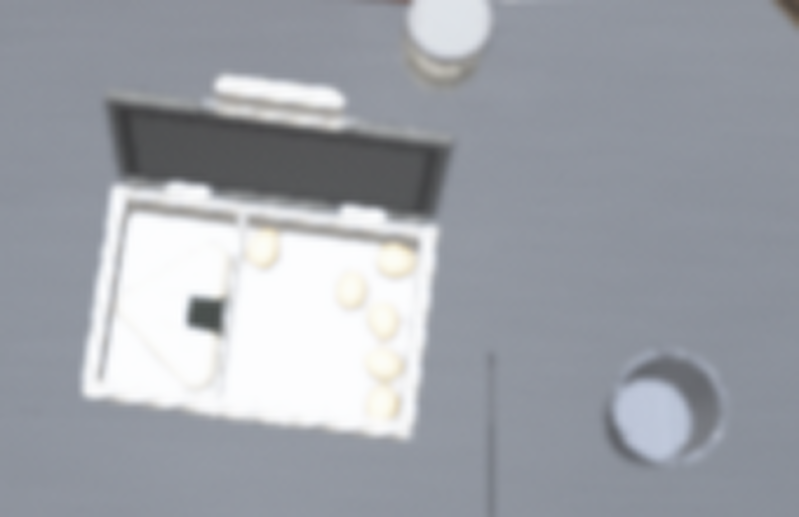

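All six eggs are in the right bay at (262,249), (394,260), (350,289), (384,320), (384,362) and (382,404). The cup stands upright and empty at (668,407), and the box hasn't moved. Next is the lid.

Request:
move_arm(series=[0,3.7,1.2,-0.2,0,-10,0,0,3.7,1.2,-0.2,0,-10,0,0,3.7,1.2,-0.2,0,-10,0,0,3.7,1.2,-0.2,0,-10,0,0,3.7,1.2,-0.2,0,-10,0])

```text
time: 16.02
tool_pos: [0.5206, -0.2179, 0.3385]
tcp_rot: [-2.154, -1.927, -0.371]
wrist_force: [1.2, 0.5, -0.4]
width: -0.001
grip_force: 0.0
```

Request:
move_arm(series=[0,3.7,1.2,-0.2,0,-10,0,0,3.7,1.2,-0.2,0,-10,0,0,0,0,0,0,0,0])

```text
time: 16.4
tool_pos: [0.5536, -0.1436, 0.3614]
tcp_rot: [-2.327, -2.11, 0.001]
wrist_force: [-0.4, 0.6, 0.1]
width: 0.002
grip_force: 0.0
```

```bash
python3 - <<'E'
from h import *
show()
T0=cur();B=(b2w(BOX,[[.135,.08,.36]])[0],DN);C=(b2w(BOX,[[.135,.08,.17]])[0],DN)
print("B",rows(T0,B,6))
E
```

```text
t 16.4 p [ 0.5536 -0.1436  0.3614] q [-0.3   0.02  1.66 -0.    1.46 -0.2 ] F [-0.4  0.6  0.1] w 0.002 g 0.0
[[0.098, 0.995, -0.0], [0.995, -0.098, -0.0], [-0.0, -0.0, -1.0]]
B [4.21, 1.3, 0.02, -0.0, 0.0, 0.14]
```

Request:
move_arm(series=[0,4.2,1.3,0,0,0,0.1,0,4.2,1.3,0,0,0,0.1,0,4.2,1.3,0,0,0,0.2,0,4.2,1.3,0,0,0,0.1,0,4.2,1.3,0,0,0,0.1])

```text
time: 17.02
tool_pos: [0.6402, 0.0506, 0.3577]
tcp_rot: [-2.349, -2.079, 0.007]
wrist_force: [0.9, 0.5, -1.0]
width: 0.002
grip_force: 0.0
```

Request:
move_arm(series=[0,4.2,1.3,0,0,0,0.2,0,0,0,4.8,0,0,0,0,0,0,4.8,0,0,0,0,0,0,4.8,0,0,0,0,0,0,4.7,0,0,0])

```text
time: 17.65
tool_pos: [0.6566, 0.0895, 0.1651]
tcp_rot: [-2.352, -2.075, 0.007]
wrist_force: [-0.1, 0.4, -0.4]
width: 0.002
grip_force: 0.0
```

```bash
cat >> h.py <<'E'
def inbox(): 
    d=R.from_euler('z',-BOX[2]).apply(np.array(read_state()["tool_pos"])-[BOX[0],BOX[1],0]); return d.round(4)
E
python3 - <<'E'
from h import *
show();print(inbox())
for th in np.r_[1.72,np.arange(1.5,-.01,-.15)]:
    C=np.array([.067-.115*np.cos(th)+.006*np.sin(th),.061+.115*np.sin(th)+.006*np.cos(th)]);print(round(th,2),(C+[.0145,.008]).round(4))
E
```

```text
t 17.65 p [0.6566 0.0895 0.1651] q [0.1  0.3  1.7  0.   1.15 0.22] F [-0.1  0.4 -0.4] w 0.002 g 0.0
[[0.125, 0.992, -0.007], [0.992, -0.125, 0.001], [-0.0, -0.007, -1.0]]
[0.1356 0.07   0.1651]
1.72 [0.1045 0.1818]
1.5 [0.0794 0.1841]
1.35 [0.0622 0.1825]
1.2 [0.0454 0.1784]
1.05 [0.0295 0.1717]
0.9 [0.0147 0.1628]
0.75 [0.0014 0.1518]
0.6 [-0.01    0.1389]
0.45 [-0.0194  0.1244]
0.3 [-0.0266  0.1087]
0.15 [-0.0313  0.0921]
0.0 [-0.0335  0.075 ]
```

Request:
move_arm(series=[0,0.4,-1.6,-0.3,0,0,0,0,0.4,-1.6,-0.5,0,0,0,0,0,-1.5,-0.5,0,0,0,0,0,-1.5,-0.3,0,0,0,0,0,-1.5,0.2,0,0,0])

```text
time: 18.27
tool_pos: [0.5817, 0.109, 0.1839]
tcp_rot: [-2.352, -2.08, -0.0]
wrist_force: [0.4, -0.3, 0.4]
width: 0.001
grip_force: 0.5
```

Request:
move_arm(series=[0,0,-1.5,0.5,0,0,0,0,0,-1.5,0.8,0,0,0,0,0,-1.4,1.0,0,0,0,0,0,-1.3,1.1,0,0,0,0,0,0,0,0,0,0])

```text
time: 18.9
tool_pos: [0.5223, 0.1156, 0.1457]
tcp_rot: [-2.349, -2.077, 0.011]
wrist_force: [0.1, -0.9, -0.1]
width: 0.004
grip_force: 0.0
```

```bash
python3 - <<'E'
from h import *
show();print(inbox())
cv2.imwrite("pics/s5.png",cv2.resize(read_camera("side")[110:270,250:410],None,fx=3.6,fy=3.6,interpolation=2)[:,:,::-1])
E
```

```text
t 18.9 p [0.5223 0.1156 0.1457] q [0.17 0.08 1.99 0.   1.07 0.29] F [ 0.1 -0.9 -0.1] w 0.004 g 0.0
[[0.122, 0.992, -0.009], [0.993, -0.122, -0.0], [-0.001, -0.009, -1.0]]
[-0.0008  0.0809  0.1457]
```

View pics/s5.png

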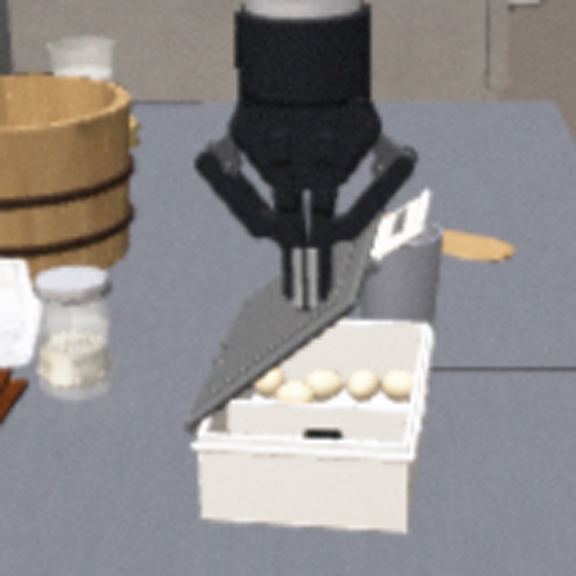

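The finger (305,300) is pressing the lid's outer face and the lid is about half folded. The clip sticks out in the lid's plane at (403,225), clear of the finger. Continuing down the arc.

Request:
move_arm(series=[0,0,-0.9,0.7,0,0,0,0,0,-0.9,1.4,0,0,0,0,0,-0.7,1.6,0,0,0,0,0,-0.5,1.6,0,0,0,0,0,-0.3,1.2,0,0,0])

```text
time: 19.58
tool_pos: [0.4907, 0.1196, 0.0813]
tcp_rot: [-2.35, -2.078, 0.007]
wrist_force: [0.5, -0.5, -0.6]
width: -0.004
grip_force: 0.1
```

Request:
move_arm(series=[0,0,0,0.4,0,0,0,0,0,0,0.2,0,0,0,0,0,0,0,0,0,0])

```text
time: 19.95
tool_pos: [0.4924, 0.1198, 0.0774]
tcp_rot: [-2.352, -2.079, 0.004]
wrist_force: [-0.8, -0.3, -0.5]
width: 0.005
grip_force: 0.0
```

Request:
move_arm(series=[0,0,0,0.2,0,0,0,0,0,0,0.2,0,0,0,0,0,0,0,0,0,0])

```text
time: 20.32
tool_pos: [0.493, 0.12, 0.0766]
tcp_rot: [-2.352, -2.079, 0.003]
wrist_force: [-8.9, -1.6, 22.3]
width: -0.001
grip_force: 11.0
```

Request:
move_arm(series=[0,0,0,0.2,0,0,0,0,0,0,0,0,0,0])

```text
time: 20.58
tool_pos: [0.4931, 0.12, 0.0764]
tcp_rot: [-2.351, -2.079, 0.003]
wrist_force: [-13.7, -2.8, 34.6]
width: 0.001
grip_force: 17.1
```

The lid seats at 35 N with the fingertip at z of about 0.0685, so it's shut. Lifting off and moving over to the clip.

Request:
move_arm(series=[0,0,0,-2.5,0,0,0,0,0,0,-2.5,0,0,0,0,-2.6,-2.8,0,0,0,0,0,-2.6,-2.8,0,0,0,0,0,-2.6,-2.8,0,0,0,0])

```text
time: 21.2
tool_pos: [0.3987, 0.0521, 0.1218]
tcp_rot: [-2.351, -2.08, 0.003]
wrist_force: [-0.3, -0.4, 0.2]
width: -0.001
grip_force: 0.0
```

```bash
python3 - <<'E'
from h import *
show();print(inbox(), rows(cur(),(b2w(BOX,[[-.114,0,.09]])[0],DN),1))
cv2.imwrite("pics/s6.png",np.hstack([cv2.resize(read_camera("side")[150:270,270:400],None,fx=3,fy=3,interpolation=2),cv2.resize(read_camera("top")[150:270,260:400],None,fx=3,fy=3,interpolation=2)])[:,:,::-1])
E
```

```text
t 21.2 p [0.3987 0.0521 0.1218] q [ 0.07 -0.16  2.28  0.    1.03  0.19] F [-0.3 -0.4  0.2] w -0.001 g 0.0
[[0.122, 0.992, -0.003], [0.993, -0.122, 0.001], [0.0, -0.003, -1.0]]
[-0.1165  0.004   0.1218] [-0.39, 0.26, 3.18, -0.19, -0.01, -0.58]
```

View pics/s6.png

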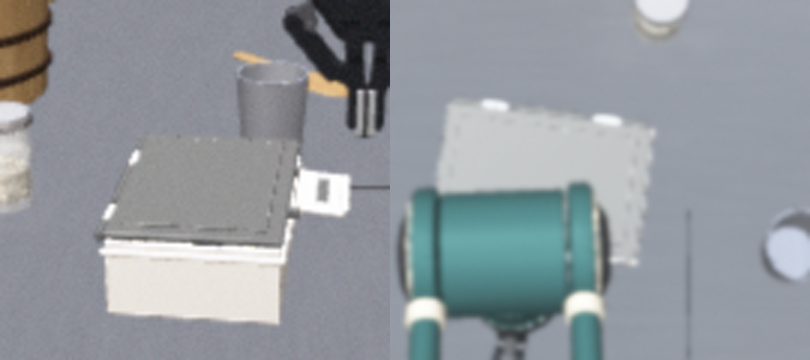

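Lid is flat shut in the side view, with the clip straight out at (322,192); no jar or cup has moved. Folding the clip down now.

Request:
move_arm(series=[0,-0.3,0.3,2.5,0,0,0,0,0,0,2.2,0,0,0,0,0,0,1.0,0,0,0,0,0,0.4,0.8,0,0,0,0,0,0.6,0.6,0,0,0])

```text
time: 21.92
tool_pos: [0.4092, 0.0483, 0.049]
tcp_rot: [-2.348, -2.076, 0.011]
wrist_force: [-4.8, 1.2, -1.6]
width: -0.005
grip_force: 2.0
```

Request:
move_arm(series=[0,0,0.7,0.5,0,0,0,0,0,0.4,0.2,0,0,0,0,0,0,0,0,0,0])

```text
time: 22.3
tool_pos: [0.4238, 0.0467, 0.0439]
tcp_rot: [-2.352, -2.079, 0.002]
wrist_force: [0.2, 0.1, 0.3]
width: 0.002
grip_force: 0.0
```

```bash
python3 - <<'E'
from h import *
show();print(inbox())
E
```

```text
t 22.3 p [0.4238 0.0467 0.0439] q [0.05 0.01 2.29 0.   0.84 0.17] F [0.2 0.1 0.3] w 0.002 g 0.0
[[0.123, 0.992, -0.002], [0.992, -0.123, 0.001], [0.0, -0.002, -1.0]]
[-0.0909  0.0014  0.0439]
```

Request:
move_arm(series=[0,0,0.2,0,0,0,0,0,0,0.2,0,0,0,0,0,0,0,0,0,0,0])

```text
time: 22.68
tool_pos: [0.4264, 0.0462, 0.0434]
tcp_rot: [-2.351, -2.079, 0.004]
wrist_force: [-1.0, -0.3, -0.2]
width: -0.001
grip_force: 0.4
```

Request:
move_arm(series=[0,0,0.2,0,0,0,0,0,0,0,0,0,0,0])

```text
time: 22.92
tool_pos: [0.4274, 0.0461, 0.043]
tcp_rot: [-2.35, -2.078, 0.006]
wrist_force: [-3.8, 1.9, -0.2]
width: 0.002
grip_force: 1.6
```

Request:
move_arm(series=[0,0,0.2,0,0,0,0,0,0,0,0,0,0,0])

```text
time: 23.18
tool_pos: [0.4279, 0.0458, 0.0423]
tcp_rot: [-2.349, -2.076, 0.01]
wrist_force: [-5.1, 2.0, -0.6]
width: -0.002
grip_force: 2.9
```

Request:
move_arm(series=[0,0,0.2,0,0,0,0,0,0,0,0,0,0,0])

```text
time: 23.42
tool_pos: [0.4296, 0.0455, 0.0421]
tcp_rot: [-2.348, -2.076, 0.011]
wrist_force: [-6.0, 1.6, -1.1]
width: 0.004
grip_force: 2.8
```

Request:
move_arm(series=[0,0,-0.6,0,0,0,0,0,0,-1.5,0,0,0,0,0,0,-2.5,-1,0,0,0,0,0,-2,-4,0,0,0,0,0,0,-5,0,0,0])

```text
time: 24.05
tool_pos: [0.3638, 0.0535, 0.1431]
tcp_rot: [-2.349, -2.078, 0.009]
wrist_force: [0.6, 0.1, 0.0]
width: 0.001
grip_force: 0.0
```

Request:
move_arm(series=[0,-6,0,-4,0,0,0,0,-6,0,-4,0,0,0,0,-6,0,0,0,0,0,0,-6,0,0,0,0,0,0,-6,0,0,0,0,0])

```text
time: 24.68
tool_pos: [0.3319, -0.2302, 0.2137]
tcp_rot: [-2.354, -2.08, 0.004]
wrist_force: [1.1, 0.1, 0.5]
width: -0.0
grip_force: 0.0
```

```bash
python3 - <<'E'
from h import *
show()
im=read_camera("side");b=cv2.imread("pics/side0.png")[:,:,::-1]
cv2.imwrite("pics/s7.png",im[:,:,::-1]);t=read_camera("top");cv2.imwrite("pics/t7.png",t[:,:,::-1])
# predicted clip tip and front edge in the side view; brightness profile of the clip area there
for ph in(0,.3,.6,1.5):
    P=[[-.0715-.034*np.sin(ph),y,.064-.034*np.cos(ph)] for y in(.035,-.035)];print(ph,proj("side",b2w(BOX,P)).round(1).tolist())
print("hinge",proj("side",b2w(BOX,[[-.0715,.035,.064],[-.0715,-.035,.064]])).round(1).tolist(),"front wall",proj("side",b2w(BOX,[[-.063,.098,.06],[-.063,-.098,.06],[-.063,-.098,0],[-.063,.098,0]])).round(1).tolist())
for r in range(196,246,4): print(r,im[r,350:396:2].mean(1).astype(int))
d=np.abs(cv2.imread("pics/top0.png")[:,:,::-1].astype(int)-t).sum(2)
for n,(x0,x1,y0,y1) in dict(jar=(338,362,138,163),tongs=(180,232,220,262)).items(): print(n,(d[y0:y1,x0:x1]>60).sum())
E
```

```text
t 24.68 p [ 0.3319 -0.2302  0.2137] q [-0.67 -0.25  2.17 -0.    1.22 -0.54] F [1.1 0.1 0.5] w -0.0 g 0.0
[[0.123, 0.992, -0.002], [0.992, -0.123, -0.001], [-0.002, -0.002, -1.0]]
0 [[369.5, 233.6], [371.3, 220.8]]
0.3 [[374.0, 233.2], [375.5, 220.4]]
0.6 [[378.1, 231.7], [379.4, 218.9]]
1.5 [[385.1, 221.6], [386.0, 209.3]]
hinge [[369.8, 219.8], [371.6, 207.7]] front wall [[363.8, 233.6], [369.7, 199.4], [369.2, 221.2], [363.3, 258.7]]
196 [139 143 143 142 144 144 141 138 136 111 106 141 143 145 141 143 142 144
 142 141 142 146 145]
200 [146 149 146 147 146 145 145 146 145 116 135 140 141 145 143 142 144 144
 144 143 144 144 144]
204 [145 142 146 145 147 147 130 146 143 235 152 142 144 142 142 141 141 142
 145 142 143 145 144]
208 [148 149 148 148 146 150 143 145 129 187 251 158 143 143 145 144 145 146
 147 145 144 145 141]
212 [148 147 147 149 146 123 146 147 181 250 245 109 102 102 102 101  98 101
 102 101 101 101 100]
216 [148 142 147 147 145 145 144 141 245 252 198 135 144 145 146 145 143 142
 144 145 142 143 144]
220 [151 148 148 146 147 145 147 124 114 130 164 146 145 143 144 143 141 143
 144 144 144 144 140]
224 [146 149 144 149 129 147 145 162 203 213 171 163 143 140 143 146 143 143
 141 143 142 144 141]
228 [146 150 144 145 145 151 140 241 164 213 235 144 142 143 140 142 146 145
 143 144 141 142 142]
232 [246 244 238 170 190 155 172 207 144 220 225 143 142 142 143 144 144 144
 144 145 142 141 145]
236 [241 243 247 248 250 250 251 184 146 144 140 145 145 142 143 146 144 141
 145 143 144 146 144]
240 [227 227 226 227 226 227 169 143 143 143 142 146 145 144 144 144 142 140
 143 145 144 143 145]
244 [224 226 225 225 225 226 160 143 143 142 143 140 145 142 143 147 145 144
 143 144 142 143 145]
jar 0
tongs 0
```

```bash
python3 - <<'E'
from h import *
im=cv2.imread("pics/s7.png").mean(2);a=cv2.imread("pics/side0.png").mean(2)
for r in range(214,237): print(r,im[r,362:378].astype(int))
for r in (242,246,250): # front wall edge before / after (sub-pixel)
    e=lambda g:355+((g[r,355:372]-143)/(225-143)).sum(); print(r,e(a).round(2),e(im).round(2))
E
```

```text
214 [146 148 145 148 226 203 250 251 225 158 142 141 143 143 148 144]
215 [146 146 142 154 243 228 251 251 211 135 138 144 142 142 144 143]
216 [144 148 141 156 245 242 252 250 198 116 135 142 144 141 145 146]
217 [147 147 139 157 236 248 252 248 184 103 131 145 142 143 142 143]
218 [148 145 130 132 188 240 244 239 175 107 133 142 141 142 143 141]
219 [148 147 132 145 153 178 188 228 173 128 137 142 142 140 145 141]
220 [147 144 124 114 114 116 130 214 164 156 146 142 145 146 143 145]
221 [144 144 123  97  92  94 120 188 155 206 162 144 143 143 145 145]
222 [148 142 132 146 121 106 133 188 154 228 172 142 141 144 138 142]
223 [146 139 160 234 209 156 199 200 169 225 177 145 141 143 146 143]
224 [145 134 162 235 203 158 213 204 171 202 163 140 143 142 140 144]
225 [147 138 180 226 179 156 215 207 170 178 151 142 143 143 140 139]
226 [147 142 217 229 162 152 212 209 212 180 149 142 142 141 142 144]
227 [142 138 225 230 163 159 213 206 233 184 148 142 141 141 140 142]
228 [140 144 241 229 164 161 213 205 235 178 144 144 142 139 143 146]
229 [140 161 242 217 159 162 213 206 241 187 148 141 140 143 141 142]
230 [138 168 231 184 146 165 213 207 237 180 147 142 142 144 142 146]
231 [127 217 215 163 147 166 218 220 232 175 145 146 143 144 139 141]
232 [172 244 207 152 144 166 220 221 225 170 143 142 142 144 142 142]
233 [232 249 193 146 144 149 164 164 168 147 139 141 144 143 140 144]
234 [225 247 180 142 144 143 142 145 144 142 143 141 143 144 138 141]
235 [242 248 180 142 142 145 143 143 138 141 143 145 143 143 141 141]
236 [251 246 184 145 146 145 144 143 140 140 145 145 145 143 142 145]
242 362.82 362.07
246 362.48 362.12
250 362.59 362.1
```

The clip's edges in the side image are vertical (columns 367.5 to 371.5, rows 223–232), with its tip at row 233 as predicted for the locked position. The jar and tongs are unchanged, and the arm is clear. Handing in.

```bash
python3 -c "
from workcell import *
print(finish_job())"
```

```text
the job is handed in; nothing more can be done
None
```

The job is handed in: all six eggs are in the right bay, the cup is back upright on the worktop, the lid was shut first and the clip then folded flat, and the jar and tongs did not move; the box slid about 1 mm during the clip push.

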